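# Hold the drawer lock open with its key

### The arm

A 7-joint arm with a two-finger parallel gripper is mounted at the origin on the work surface. World frame = base frame: x ahead of the robot, y to its left, z up, the work surface at z = 0. Lengths are in m, angles in rad, forces in N, time in s.
With the tool pointing down it reaches from about 0.35 to 0.9 m from the base axis. Payload 19.9 kg.
Tool frame: the origin (TCP) lies at the very end of the fingers, on their centre line; the grasp point (between the pads) lies ctrl.grip_depth behind it (ctrl.grip_depth is the distance from the TCP to the grasp point, in m); z points along the fingers, y is the line along which they close (so a half turn about z gives the same grasp; the last joint's range is limited). The gripper opens to 85 mm and grips with 20 to 120 N. Pads are 22 mm wide; open, the fingers measure 114 mm over their backs; the gripper's body (76 mm by 85 mm) begins 54 mm behind the grasp point. The pads swing forward as they close: fully open they stand 13 mm farther back than shut.
Start: joints at [-1.375, 0.417, -0.01, 1.614, 0.005, 1.111, -0.053], TCP at [0.147, 0.607, 0.231] pointing down, gripper open.
Joint ranges: [-2.81, 2.81], [-0.39, 2.02], [-1.27, 1.25], [0.06, 2.57], [-1.19, 4.33], [0.19, 2], [-2.82, 2.82]. Speed limits (rad/s): [1.89, 1.89, 2.39, 2.39, 3.01, 3.01, 3.01].

### API

Orientations are given as a unit quaternion [x, y, z, w].
In Python, from cell import ctrl gives the robot as it stands.
- The arm moves only by the tool drive_tool, never from a script. Its argument "motion" is a list of rows, each a list of 2 entries, a list of its own where there are three numbers: the shift along the tool's x, y, z in units of 0.025 m (1.0 is 0.025 m), then the turn about the tool's z in units of 10 degrees (1.0 is 10 degrees). A call has 1 to 10 rows; each row shifts and turns the commanded pose from where the row before left it, along the tool's axes as they then stand; what a row does not reach is not made up. A row lasts 1/8 s, in which the tool goes at most 62.5 mm and 10.7 degrees, less where a joint would pass 70% of its speed; a pose out of reach is approached as far as the arm can. A call with a number of a shift or a turn outside -1 to 1 is refused whole. A call with a gripper value outside its range is refused whole. "fingers" is the opening, from 0 (shut) to 1 (fully open), set as the call begins (left out, the last holds). The fingers move at their own pace and stop on an object; "grip_force" is the grip in N (left out, the last holds). Time passes only in rows, so rows that do not move let the fingers close. It gives the time, the measured TCP pose, the force, the opening and the grip force at its end, in the units of the state.
- ctrl.get_obs(): the state, without advancing time (a new reading comes with each control period).
- ctrl.camera(name): name is "scene" or "top"; returns a dict with "pixels" (384x512x3 uint8, red, green, blue), "mtx" (3x3 intrinsics, pixels), "dist" ([k1, k2, p1, p2, k3] as OpenCV has them; the pictures are not rectified), "xyz" and "orientation" of the camera in the world. Camera axes: x right, y down, z forward; pixel columns grow to the right and rows downward; lengths in m; the calibration is good to about 2 mm. A picture is of the moment at which its call begins. There is no depth.
- ctrl.hand_in(): hands the job in; it is judged then, once.
The state is a dict: "time": time; "joint_pos": joint angles; "qvel": joint speeds; "tau": joint torques, N m; "position": TCP position; "orientation": TCP orientation; "contact_force": force on the tool from outside, world axes, zero at the start; "ft_torque": the same for the moment, N m; "opening": opening from 0.0 (shut) to 1.0 (fully open); "finger_force": force on a finger pad.
Only numpy, scipy, OpenCV 4.12 (cv2) and the standard library are available. Lean on these libraries where they do the work, as an engineer would, in place of code of your own. Each camera call takes 0.05 s, during which the arm holds its last target. There are 200 camera calls.

### The job

The low drawer unit is locked by the spring-return lock on its top. Take the key with the flat square head out of the wooden key block, push it down into the keyway until its collar sits on the lock's face (the pins are sticky, so wiggle it if it catches), then turn it a quarter turn clockwise seen from above, as far as it goes. Finish while still gripping the key and holding it turned, so that the bolt stays drawn back, and leave the key with the round knob head and the other things standing where they are.

Things in the scene. Friction and masses are not known exactly. Their poses are not given: they have to be found in the camera images.
- key_grip (a point): Centre of the wanted key's flat square black head: 30 wide (own x), 9 thick (own y), 30 mm tall (z up); pinch across the 9 mm. Below it an 8 mm neck, a round collar (underside 27 mm below this point), a 5 mm shank for 16 mm, then a flat bit 20 wide (x), 5 thick (y), 12 mm tall, its tapered tip 55 mm below this point. Same after a half turn. About 45 g
- key_collar (a point): Centre of the underside of the wanted key's steel collar (18 mm across, 3 mm thick); axes as key_grip. At the start the key stands upright in the block, its collar resting on the block's top
- spare_grip (a point): Centre, half-way up, of the round black knob (30 mm across seen from above, 30 mm tall) that is the head of the other key, otherwise the same key; it stands in the other slot of the block and is to be left there
- block: Wooden key block, fixed, 150 x 50 x 40 mm (own x, y, z), origin at the centre of its underside. Two slots 37 mm either side of its centre along x, long side along x, 34 mm deep, about 1 mm of play round the keys' bits. Either key may be in either slot
- unit: Low drawer unit, fixed, 220 x 300 x 75 mm (own x, y, z), drawer front to its -x, origin at the centre of its underside. On its top a steel lock case 66 x 60 mm, 34 mm high, 70 mm behind the drawer front; between case and front a small keeper, lower than the case, takes the lock's bolt
- lock_face (a point): Centre of the keyway mouth on the flat lock face, z up, 109 mm above the bench. Keyway: slot along own x, 23 x 6.6 mm, small chamfer. Two spring pins stand into it 3 to 13 mm below the face: passing them takes some 8 to 17 N of push and a firm grip, less if the key is twisted a few degrees to and fro. The key turns only once its collar is on the face, and then cannot be drawn out
- lock (a joint): Angle of the lock cylinder in rad: 0 at rest, in line with the keyway, growing clockwise seen from above to a stop at 1.6. A spring turns it back to 0 when let go (about 0.03 N m at 0, 0.12 N m at a quarter turn). The key's bit has about 0.1 rad of play in it, so turn the key a little past a quarter
- cup_rim (a point): White ceramic cup, centre of its mouth; 76 mm across, 65 mm tall; leave alone
- tamper: Blue plastic tamper standing on its base, 58 mm across, 88 mm tall, origin at the centre of its underside; leave alone
Mind the look-alikes: they are no part of the job. Leave any red or yellow look-alike of the part that bears key_grip alone.

How it is judged:
On the way, in this order (a step that is already met when the one before it is completed fails the run):
1. the square-headed key is lifted clear of the block (z of key_collar in the frame of block above 0.075 m and contact force between the fingers and key above 1 N), for 0.1 s.
2. the key is fully in the keyway, its collar on the lock face, the lock not yet turned (z of key_collar in the frame of lock_face below 0.003 m and horizontal distance between key_collar and lock_face below 0.004 m and angle between key_collar's own z axis and vertical below 0.12 rad and value of joint lock below 0.3 rad), for 0.1 s.
3. the key has turned the lock a quarter turn (z of key_collar in the frame of lock_face below 0.003 m and horizontal distance between key_collar and lock_face below 0.004 m and angle between key_collar's own z axis and vertical below 0.12 rad and value of joint lock above 1.3 rad), for 0.2 s.
At the end, for the whole second after the job is handed in: The key's collar is within 3 mm of the lock face, centred within 4 mm and upright within 0.12 rad; the lock stands beyond 1.3 rad (stop at 1.6) and is still; the fingers grip the key with more than 2 N (all of step 3 and velocity of joint lock between -0.1 and 0.1 rad/s and contact force between the fingers and key above 2 N); the arm keeps its last pose, push and grip.
It fails at once if the key with the round knob is disturbed (distance of spare_grip from where it was at the start of the episode above 0.015 m).
It fails at once if the cup is disturbed (distance of cup_rim from where it was at the start of the episode above 0.03 m).
It fails at once if the tamper is disturbed (distance of tamper from where it was at the start of the episode above 0.03 m).
It also fails if it takes over 58 s, if anything falls off the work surface, if the arm or the gripper's body presses on something with over 40 N, if the wrist force passes 120 N, or if a joint passes its speed limit or range.

## Working session

There is one attempt and no reset: what is moved stays moved. The work goes in short steps, Python scripts to look and compute and a tool call to move; the robot and the scene stay as the last step left them, time stands still between calls to the robot, and variables do not carry over. Pictures are saved under pics/ and viewed, at most 10 in all, crops included, and the job is handed in when it is done.

Besides the shell and the picture viewer there is one more tool, called after "Request:" as name([rows], argument=value, ...), one row to a line, values as JSON. drive_tool: Moves the arm, as the interface text tells. Shifts and turns lie within -1 to 1; 1 stands for 0.025 m of shift or 10 degrees of turn. Its arguments: {"type":"object","properties":{"motion":{"type":"array"},"fingers":{"type":"number"},"grip_force":{"type":"number"}},"required":["motion"]}

```bash
mkdir -p pics
cat > h.py <<'E'
import numpy as np, cv2, pickle
from scipy.spatial.transform import Rotation as R
from cell import ctrl
def snap(n,f):
    c=ctrl.camera(n); pickle.dump(c,open(f'pics/{f}.pkl','wb'))
    cv2.imwrite(f'pics/{f}.png',c['pixels'][:,:,::-1]); return c
def load(f): return pickle.load(open(f'pics/{f}.pkl','rb'))
def px2z(c,uv,z):
    uv=np.array(uv,float).reshape(-1,1,2)
    p=cv2.undistortPoints(uv,np.array(c['mtx']),np.array(c['dist'])).reshape(-1,2)
    d=R.from_quat(c['orientation']).apply(np.c_[p,np.ones(len(p))]); o=np.array(c['xyz'])
    return o+d*((np.array(z)-o[2])/d[:,2])[:,None] if np.ndim(z) else o+d*((z-o[2])/d[:,2])[:,None]
def w2px(c,P):
    r=R.from_quat(c['orientation']).inv()
    return cv2.projectPoints(r.apply(np.array(P,float).reshape(-1,3)-c['xyz']),np.zeros(3),np.zeros(3),np.array(c['mtx']),np.array(c['dist']))[0].reshape(-1,2)
def crop(c,f,x0,x1,y0,y1,s):
    cv2.imwrite(f'pics/{f}.png',cv2.resize(c['pixels'][y0:y1,x0:x1,::-1],None,fx=s,fy=s,interpolation=cv2.INTER_CUBIC))
E
python3 - <<'E'
from h import *
o=ctrl.get_obs(); print(o); print(ctrl.grip_depth)
for n in ('scene','top'):
    c=snap(n,n+'0'); print(n,c['xyz'],c['orientation'],c['mtx'])
a=load('scene0')['pixels'];b=load('top0')['pixels']
cv2.imwrite('pics/both.png',np.hstack([a,b])[:,:,::-1][:, :])
E
```

```text
{'time': 0.0, 'joint_pos': array([-1.37450604,  0.41799137, -0.01031244,  1.61416786,  0.00468508,
        1.11071862, -0.05298348]), 'qvel': array([ 7.99179391e-05, -7.27238491e-04,  1.09934606e-03,  7.41768767e-04,
        2.32822077e-04, -5.81990165e-04,  2.81251869e-04]), 'tau': array([-1.02978163e-03, -8.64449143e+01,  6.78686723e-01, -4.34907210e+01,
        1.90752838e-02,  7.56315014e-03, -4.50399125e-05]), 'position': array([0.14714045, 0.60707013, 0.23065203]), 'orientation': array([ 1.18601933e-01,  9.92941682e-01, -6.29493171e-04, -3.68996601e-05]), 'contact_force': array([-0.22586793,  0.37879038,  0.50227052]), 'ft_torque': array([-0.07440136,  0.04318944, -0.00045961]), 'finger_force': 0.0, 'opening': 1.0016411216864334}
0.0187
scene [ 1.38573229 -0.31294339  0.70306715] [ 0.73303878  0.49152815 -0.25625455 -0.39419264] [[391.67691607   0.         259.30583898]
 [  0.         391.67691607 185.58923485]
 [  0.           0.           1.        ]]
top [0.33862203 0.03436424 1.10037457] [ 0.70987778 -0.69795594  0.06012425 -0.07291175] [[450.13670543   0.         256.8697615 ]
 [  0.         450.13670543 192.09595972]
 [  0.           0.           1.        ]]
```

View pics/top0.png

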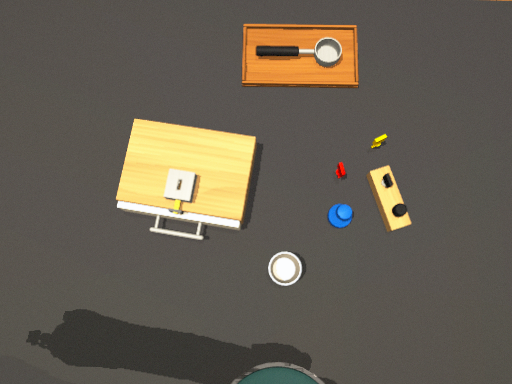

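View pics/scene0.png

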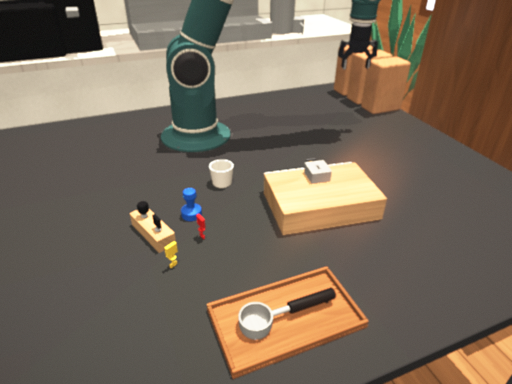

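The top view shows the block near (390,198), with the square-headed key at about (388,181) and the knob at (400,211). The lock case is at (180,185). Next, enlarged crops.

Run:
```python
from h import *
c=load('top0'); s=load('scene0')
def cr(c,x,y,w,h,k): return cv2.resize(c['pixels'][y:y+h,x:x+w,::-1],None,fx=k,fy=k,interpolation=cv2.INTER_CUBIC)
a=cr(c,360,160,60,75,8)[:, :400]; b=cr(c,150,160,50,75,8)
cv2.imwrite('pics/c1.png',np.hstack([cr(c,365,160,50,75,8),b]))
a=cr(s,125,195,60,60,6.6666); b=cr(s,290,150,60,60,6.6666)
cv2.imwrite('pics/c2.png',np.hstack([a,b]))
```

```text
(no output)
```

View pics/c1.png

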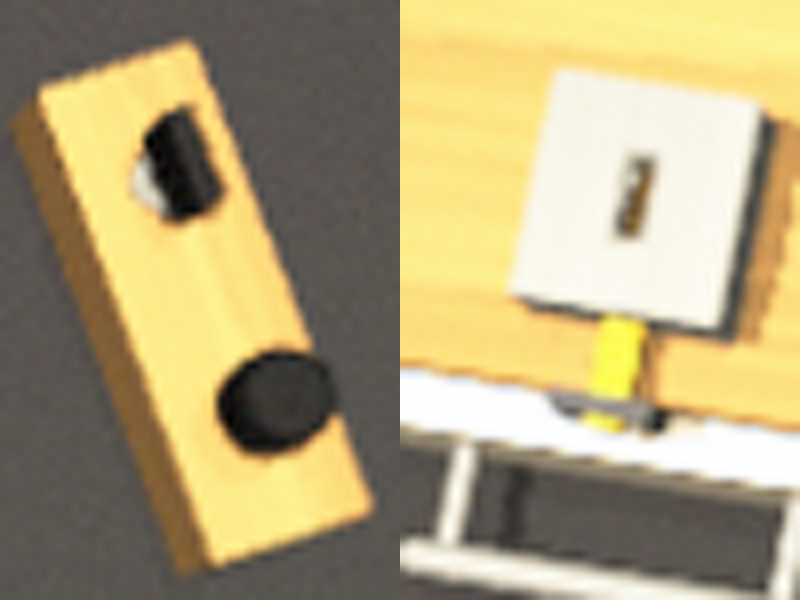

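View pics/c2.png

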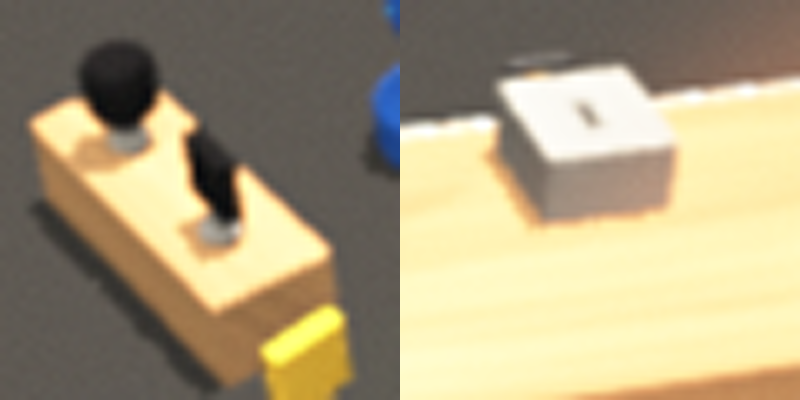

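```bash
cat >> h.py <<'E'
def cp(c,pts,x0,y0,k,z,X0=0): 
    p=np.array(pts,float); return px2z(c,np.c_[x0+(p[:,0]-X0+.5)/k-.5,y0+(p[:,1]+.5)/k-.5],z)
E
python3 - <<'E'
from h import *
np.set_printoptions(precision=4,suppress=True)
c=load('top0'); s=load('scene0')
def rep(n,q):
    e=[np.linalg.norm(q[i]-q[(i+1)%4]) for i in range(4)]
    v1=(q[0]+q[1]-q[2]-q[3])/2; v2=(q[0]+q[3]-q[1]-q[2])/2
    print(n,q.mean(0),np.array(e),[np.degrees(np.arctan2(v[1],v[0])) for v in(v1,v2)])
    return q.mean(0),v1/np.linalg.norm(v1)
m,v=rep('block top',cp(c,[(38,90),(195,40),(372,512),(215,567)],365,160,8,.04))
rep('block scn',cp(s,[(30,125),(165,90),(332,250),(215,310)],125,195,6.6666,.04))
print('key pos',m+.037*v,'spare',m-.037*v)
print('key top est',cp(c,[(197,155)],365,160,8,.082),'spare top',cp(c,[(278,398)],365,160,8,.082))
print('collar scn',cp(s,[(220,230),(127,137)],125,195,6.6666,.0415))
m,v=rep('lock',cp(c,[(558,68),(770,103),(725,330),(512,293)],150,160,8,.109,400))
rep('lock scn',cp(s,[(497,85),(628,65),(675,148),(548,163)],290,150,6.6666,.109,400))
q=cp(c,[(646,155),(626,238),(635,197)],150,160,8,.109,400); d=q[0]-q[1];print('slot',q,np.linalg.norm(d),np.degrees(np.arctan2(d[1],d[0])))
print('slot scn',cp(s,[(586,115)],290,150,6.6666,.109,400))
print('rim,tamper',px2z(c,[(285,268)],.065),px2z(c,[(344,212)],.088))
for n,X,Y in (('unit',None,None),):pass
q=px2z(c,[(135,121),(256,136),(239,226),(119,205)],.075);rep('unit',q)
o=ctrl.get_obs();print(R.from_quat(o['orientation']).as_matrix())
E
```

```text
block top [ 0.5337 -0.2635  0.04  ] [0.0509 0.1508 0.0503 0.1517] [np.float64(18.46032535521204), np.float64(109.23800772064214)]
block scn [ 0.5377 -0.2581  0.04  ] [0.0554 0.1335 0.0513 0.1492] [np.float64(-161.05815442093976), np.float64(-78.46192222072825)]
key pos [ 0.5688 -0.2518  0.04  ] spare [ 0.4986 -0.2752  0.04  ]
key top est [[ 0.5684 -0.2512  0.082 ]] spare top [[ 0.4976 -0.2718  0.082 ]]
collar scn [[ 0.5696 -0.249   0.0415]
 [ 0.4973 -0.2732  0.0415]]
lock [0.5428 0.2289 0.109 ] [0.0618 0.0662 0.0615 0.0659] [np.float64(-8.357339211197228), np.float64(81.14795775007346)]
lock scn [0.5445 0.2319 0.109 ] [0.0644 0.072  0.058  0.0672] [np.float64(168.2072953977538), np.float64(-97.32077322747152)]
slot [[0.5552 0.2281 0.109 ]
 [0.5312 0.2326 0.109 ]
 [0.543  0.2306 0.109 ]] 0.024432156059295388 -10.505793109252037
slot scn [[0.545  0.2312 0.109 ]]
rim,tamper [[ 0.3615 -0.0121  0.065 ]] [[ 0.4886 -0.1439  0.088 ]]
unit [0.5817 0.2204 0.075 ] [0.2951 0.2182 0.2847 0.2071] [np.float64(-7.83158073337592), np.float64(82.20475622240892)]
[[-0.9719  0.2355 -0.0002]
 [ 0.2355  0.9719 -0.0011]
 [-0.0001 -0.0011 -1.    ]]
```

Add to h.py:
```python
KEY=np.array([.5688,-.2512]); KA=18.7; LOCK=np.array([.5430,.2300]); LA=-8.6
def st(goal,z,th):
    o=ctrl.get_obs(); M=R.from_quat(o['orientation']).as_matrix(); p=o['position']
    t=np.degrees(np.arctan2(M[1,1],M[0,1]))
    d=M.T@(np.r_[goal,z]-p)
    print('t %.2f'%o['time'],'p',p.round(4),'th %.2f'%t,'tilt %.4f'%np.degrees(np.arccos(-M[2,2])),'F',o['contact_force'].round(2),'ff',o['finger_force'],'op',round(o['opening'],3))
    print('tool shift units',(d/.025).round(3),'turn units',round(((t-th+180)%360-180)/10,3),'j7 %.3f'%o['joint_pos'][6])
```

```text
(no output)
```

Request:
drive_tool([
  [[0, 0, 0], -0.8],
  [[0, 0, 0], -0.8],
  [[0, 0, 0], -0.8],
  [[0, 0, 0], -0.8],
  [[0, 0, 0], 0],
], fingers=0.6, grip_force=80)

```text
time: 0.72
position: [0.1473, 0.6072, 0.2309]
orientation: [-0.159, 0.987, -0.0, -0.0]
contact_force: [-0.8, -0.5, -0.6]
opening: 0.594
finger_force: 0.0
```

Request:
drive_tool([
  [[-0.44, -0.9, 0], 0],
  [[-0.44, -0.9, 0], 0],
  [[-0.44, -0.9, 0], 0],
  [[-0.44, -0.9, 0], 0],
  [[-0.44, -0.9, 0], 0],
  [[-0.44, -0.9, 0], 0],
  [[-0.44, -0.9, 0], 0],
  [[-0.44, -0.9, 0], 0],
  [[-0.44, -0.9, 0], 0],
  [[-0.44, -0.9, 0], 0],
])

```text
time: 1.98
position: [0.3235, 0.427, 0.2313]
orientation: [-0.158, 0.987, -0.0, 0.0]
contact_force: [-0.4, 0.0, 1.0]
opening: 0.599
finger_force: 0.0
```

Request:
drive_tool([
  [[-0.44, -0.9, 0], 0],
  [[-0.44, -0.9, 0], 0],
  [[-0.44, -0.9, 0], 0],
  [[-0.44, -0.9, 0], 0],
  [[-0.44, -0.9, 0], 0],
  [[-0.44, -0.9, 0], 0],
  [[-0.44, -0.9, 0], 0],
  [[-0.44, -0.9, 0], 0],
  [[-0.44, -0.9, 0], 0],
  [[-0.44, -0.9, 0], 0],
])

```text
time: 3.22
position: [0.4984, 0.2481, 0.2313]
orientation: [-0.158, 0.987, -0.0, -0.0]
contact_force: [0.5, -1.3, 0.2]
opening: 0.599
finger_force: 0.0
```

```bash
python3 -c "
from h import *
st(KEY,.16,KA+90)"
```

```text
t 3.23 p [0.4984 0.2481 0.2313] th 108.15 tilt 0.0099 F [ 0.49 -1.3   0.21] ff 0.0 op 0.599
tool shift units [  3.543 -19.854   2.855] turn units -0.055 j7 1.407
```

Request:
drive_tool([
  [[0.177, -0.99, 0], -0.055],
  [[0.177, -0.99, 0], 0],
  [[0.177, -0.99, 0], 0],
  [[0.177, -0.99, 0], 0],
  [[0.177, -0.99, 0], 0],
  [[0.177, -0.99, 0], 0],
  [[0.177, -0.99, 0], 0],
  [[0.177, -0.99, 0], 0],
  [[0.177, -0.99, 0], 0],
  [[0.177, -0.99, 0], 0],
])

```text
time: 4.47
position: [0.5357, -0.0005, 0.2314]
orientation: [-0.162, 0.987, 0.0, 0.0]
contact_force: [-0.5, -0.5, -0.5]
opening: 0.599
finger_force: 0.0
```

Request:
drive_tool([
  [[0.177, -0.99, 0], 0],
  [[0.177, -0.99, 0], 0],
  [[0.177, -0.99, 0], 0],
  [[0.177, -0.99, 0], 0],
  [[0.177, -0.99, 0], 0],
  [[0.177, -0.99, 0], 0],
  [[0.177, -0.99, 0], 0],
  [[0.177, -0.99, 0], 0],
  [[0.177, -0.99, 0], 0],
  [[0.177, -0.99, 0], 0],
])

```text
time: 5.72
position: [0.5738, -0.2488, 0.2314]
orientation: [-0.162, 0.987, -0.0, 0.0]
contact_force: [0.2, -0.2, 0.2]
opening: 0.602
finger_force: 0.0
```

Request:
drive_tool([
  [[0, 0, 0.7], 0],
  [[0, 0, 0.7], 0],
  [[0, 0, 0.7], 0],
  [[0, 0, 0.7], 0],
  [[0, 0, 0], 0],
  [[0, 0, 0], 0],
])

```text
time: 6.48
position: [0.5747, -0.2474, 0.1617]
orientation: [-0.164, 0.986, -0.0, 0.0]
contact_force: [0.8, 1.2, -0.8]
opening: 0.598
finger_force: 0.0
```

```bash
python3 -c "
from h import *
st(KEY,.0485,KA+90)
c=snap('top','top1');s=snap('scene','scene1')
def cr(c,x,y,w,h,k): return cv2.resize(c['pixels'][y:y+h,x:x+w,::-1],None,fx=k,fy=k,interpolation=cv2.INTER_CUBIC)
cv2.imwrite('pics/c3.png',np.hstack([cr(c,350,150,80,80,5),cr(s,115,150,80,80,5)]))"
```

```text
t 6.47 p [ 0.5747 -0.2474  0.1617] th 108.92 tilt 0.0316 F [ 0.83  1.18 -0.79] ff 0.0 op 0.598
tool shift units [ 0.274 -0.067  4.529] turn units 0.022 j7 2.415
```

View pics/c3.png

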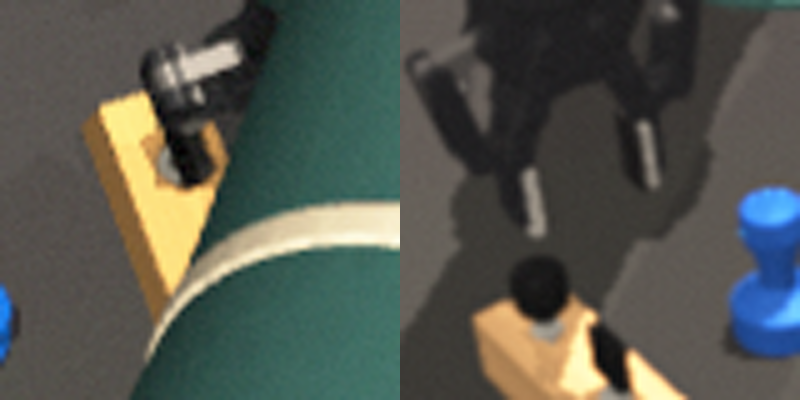

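The fingers hang over the key and clear of the knob and tamper, which stand at about (540,290) and (770,270) in the right panel. I'll centre and descend.

Request:
drive_tool([
  [[0.27, -0.07, 0], 0],
  [[0, 0, 0], 0],
  [[0, 0, 0.75], 0],
  [[0, 0, 0.75], 0],
  [[0, 0, 0.75], 0],
  [[0, 0, 0.75], 0],
  [[0, 0, 0.75], 0],
  [[0, 0, 0.5], 0],
  [[0, 0, 0.28], 0],
  [[0, 0, 0], 0],
])

```text
time: 7.82
position: [0.5686, -0.2511, 0.0479]
orientation: [-0.164, 0.986, 0.0, -0.0]
contact_force: [1.1, -0.3, -0.1]
opening: 0.602
finger_force: 0.0
```

```bash
python3 -c "
from h import *
st(KEY,.0485,KA+90)
s=snap('scene','scene2')
crop(s,'c4',110,200,160,260,6)"
```

```text
t 7.83 p [ 0.5686 -0.2511  0.0479] th 108.93 tilt 0.0144 F [ 1.13 -0.28 -0.12] ff 0.0 op 0.602
tool shift units [-0.007 -0.005 -0.026] turn units 0.023 j7 2.469
```

View pics/c4.png

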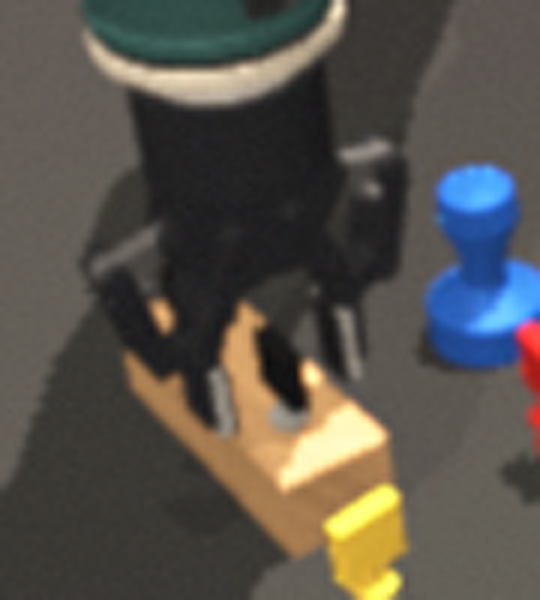

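The key stands between the two fingers, at about (283,370) in the crop. Closing now.

Request:
drive_tool([
  [[0, 0, 0], 0],
  [[0, 0, 0], 0],
  [[0, 0, 0], 0],
  [[0, 0, 0], 0],
  [[0, 0, 0], 0],
  [[0, 0, 0], 0],
], fingers=0, grip_force=80)

```text
time: 8.62
position: [0.5688, -0.251, 0.0485]
orientation: [-0.164, 0.986, -0.0, 0.0]
contact_force: [-1.7, 1.6, 6.3]
opening: 0.095
finger_force: 78.2
```

```bash
python3 -c "
from h import *
st(KEY,.0485,KA+90); o=ctrl.get_obs(); print(R.from_quat(o['orientation']).inv().apply(o['contact_force']),o['ft_torque'])"
```

```text
t 8.62 p [ 0.5688 -0.251   0.0485] th 108.93 tilt 0.0214 F [-1.7   1.62  6.28] ff 78.19560170173645 op 0.095
tool shift units [ 0.002 -0.007 -0.002] turn units 0.023 j7 2.469
[ 1.07608282  2.08395351 -6.27749527] [ 0.52711639  0.44795499 -0.03969793]
```

Request:
drive_tool([
  [[0, 0, -0.4], 0],
  [[0, 0, -0.5], 0],
  [[0, 0, -0.7], 0],
  [[0, 0, -0.7], 0],
  [[0, 0, -0.7], 0],
  [[0, 0, -0.7], 0],
  [[0, 0, -0.7], 0],
  [[0, 0, -0.7], 0],
  [[0, 0, -0.7], 0],
  [[0, 0, -0.4], 0],
])

```text
time: 9.88
position: [0.5689, -0.2512, 0.2044]
orientation: [-0.164, 0.986, -0.0, 0.0]
contact_force: [-0.1, 1.1, -0.8]
opening: 0.089
finger_force: 78.0
```

```bash
python3 -c "
from h import *
st(LOCK,.205,LA+90);o=ctrl.get_obs();print(o['ft_torque'])"
```

```text
t 9.88 p [ 0.5689 -0.2512  0.2044] th 108.93 tilt 0.0538 F [-0.12  1.14 -0.84] ff 77.95749306678772 op 0.089
tool shift units [-5.266 18.545 -0.033] turn units 2.753 j7 2.410
[-0.02826596 -0.01398312  0.00461344]
```

Request:
drive_tool([
  [[-0.263, 0.927, 0], 0],
  [[-0.263, 0.927, 0], 0],
  [[-0.263, 0.927, 0], 0],
  [[-0.263, 0.927, 0], 0],
  [[-0.263, 0.927, 0], 0],
  [[-0.263, 0.927, 0], 0],
  [[-0.263, 0.927, 0], 0],
  [[-0.263, 0.927, 0], 0],
  [[-0.263, 0.927, 0], 0],
  [[-0.263, 0.927, 0], 0],
])

```text
time: 11.12
position: [0.5555, -0.0098, 0.2031]
orientation: [-0.164, 0.986, -0.0, -0.0]
contact_force: [0.3, -0.0, 0.5]
opening: 0.097
finger_force: 78.0
```

Request:
drive_tool([
  [[-0.263, 0.927, 0], 0],
  [[-0.263, 0.927, 0], 0],
  [[-0.263, 0.927, 0], 0],
  [[-0.263, 0.927, 0], 0],
  [[-0.263, 0.927, 0], 0],
  [[-0.263, 0.927, 0], 0],
  [[-0.263, 0.927, 0], 0],
  [[-0.263, 0.927, 0], 0],
  [[-0.263, 0.927, 0], 0],
  [[-0.263, 0.927, 0], 0],
])

```text
time: 12.38
position: [0.5425, 0.2307, 0.2031]
orientation: [-0.164, 0.986, -0.0, -0.0]
contact_force: [0.0, 0.2, -0.0]
opening: 0.093
finger_force: 78.0
```

Request:
drive_tool([
  [[0, 0, 0], 0.69],
  [[0, 0, 0], 0.69],
  [[0, 0, 0], 0.69],
  [[0, 0, 0], 0.69],
  [[0, 0, 0.5], 0],
  [[0, 0, 0.3], 0],
  [[0, 0, 0], 0],
  [[0, 0, 0], 0],
])

```text
time: 13.38
position: [0.5428, 0.2299, 0.1831]
orientation: [0.075, 0.997, -0.0, 0.0]
contact_force: [1.1, 0.2, -0.5]
opening: 0.094
finger_force: 78.0
```

```bash
python3 -c "
from h import *
st(LOCK,.158,LA+90)
c=snap('top','top3');s=snap('scene','scene3')
def cr(c,x,y,w,h,k): return cv2.resize(c['pixels'][y:y+h,x:x+w,::-1],None,fx=k,fy=k,interpolation=cv2.INTER_CUBIC)
cv2.imwrite('pics/c5.png',np.hstack([cr(c,150,150,65,75,6),cr(s,285,125,65,75,6)]))"
```

```text
t 13.38 p [0.5428 0.2299 0.1831] th 81.37 tilt 0.0068 F [ 1.1   0.2  -0.46] ff 77.95997142791748 op 0.094
tool shift units [-0.008  0.005  1.004] turn units -0.003 j7 1.077
```

View pics/c5.png

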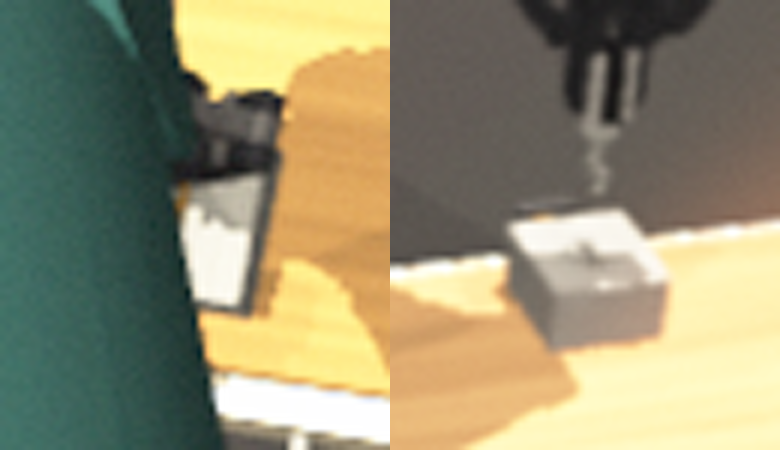

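```bash
python3 -c "
from h import *
s=load('scene3')
print('tip',cp(s,[(600,192),(600,190)],285,125,6,.1466,390))
print('collar',cp(s,[(600,135)],285,125,6,.176,390))
print('slot',cp(s,[(589,255),(586,250)],285,125,6,.109,390))"
```

```text
tip [[0.55058604 0.2308639  0.1466    ]
 [0.5488935  0.23184013 0.1466    ]]
collar [[0.54714464 0.22956918 0.176     ]]
slot [[0.54655581 0.2312138  0.109     ]
 [0.54186258 0.23220984 0.109     ]]
```

Request:
drive_tool([
  [[0, 0, 0.5], 0],
  [[0, 0, 0.5], 0],
  [[0, 0, 0.4], 0],
  [[0, 0, 0], 0],
  [[0, 0, 0.08], 0],
  [[0, 0, 0.08], 0],
  [[0, 0, 0], 0],
])

```text
time: 14.35
position: [0.5427, 0.2301, 0.1441]
orientation: [0.076, 0.997, 0.0, 0.0]
contact_force: [0.9, -0.1, -0.7]
opening: 0.093
finger_force: 77.9
```

Request:
drive_tool([
  [[0, 0, 0.06], 0],
  [[0, 0, 0], 0],
])

```text
time: 14.6
position: [0.5429, 0.2302, 0.1428]
orientation: [0.076, 0.997, 0.0, 0.0]
contact_force: [0.3, 2.3, 0.8]
opening: 0.094
finger_force: 78.5
```

```bash
python3 -c "
from h import *
st(LOCK,.1175,LA+90);o=ctrl.get_obs();print(o['ft_torque'])"
```

```text
t 14.60 p [0.5429 0.2302 0.1428] th 81.33 tilt 0.0315 F [0.31 2.26 0.78] ff 78.49384188652039 op 0.094
tool shift units [-0.007 -0.006  1.011] turn units -0.007 j7 1.090
[ 0.41923143 -0.08349572  0.07267822]
```

Request:
drive_tool([
  [[0, 0.02, 0.04], 0],
  [[0, 0, 0.04], 0],
  [[0, 0, 0], 0],
])

```text
time: 14.98
position: [0.5428, 0.2307, 0.1405]
orientation: [0.076, 0.997, 0.0, 0.0]
contact_force: [1.1, 4.0, 0.7]
opening: 0.091
finger_force: 78.2
```

```bash
python3 -c "
from h import *
st(LOCK,.1175,LA+90);o=ctrl.get_obs();print(o['ft_torque'])"
```

```text
t 14.97 p [0.5428 0.2307 0.1405] th 81.34 tilt 0.0192 F [1.13 4.03 0.67] ff 78.17783117294312 op 0.091
tool shift units [-0.012 -0.029  0.921] turn units -0.006 j7 1.090
[ 0.9669246  -0.30693003  0.01149657]
```

Request:
drive_tool([
  [[0, 0.03, 0], 0],
  [[0, 0, 0], 0],
  [[0, 0, 0.04], 0],
  [[0, 0, 0], 0],
])

```text
time: 15.48
position: [0.5428, 0.2309, 0.1394]
orientation: [0.076, 0.997, -0.0, -0.0]
contact_force: [-1.4, 0.1, -0.6]
opening: 0.094
finger_force: 78.1
```

```bash
python3 -c "
from h import *
st(LOCK,.1175,LA+90);o=ctrl.get_obs();print(o['ft_torque'])"
```

```text
t 15.47 p [0.5428 0.2309 0.1394] th 81.31 tilt 0.0298 F [-1.36  0.08 -0.55] ff 78.14739346504211 op 0.094
tool shift units [-0.012 -0.035  0.876] turn units -0.009 j7 1.089
[-0.081276   -0.0678138   0.01869406]
```

Request:
drive_tool([
  [[0, 0, 0.06], 0.35],
  [[0, 0, 0.06], -0.7],
  [[0, 0, 0.06], 0.7],
  [[0, 0, 0.06], -0.7],
  [[0, 0, 0.06], 0.7],
  [[0, 0, 0.06], -0.7],
  [[0, 0, 0], 0.35],
], grip_force=110)

```text
time: 16.35
position: [0.5434, 0.2316, 0.1312]
orientation: [0.075, 0.997, 0.001, 0.001]
contact_force: [0.7, 2.1, 4.3]
opening: 0.085
finger_force: 108.0
```

```bash
python3 -c "
from h import *
st(LOCK,.1175,LA+90);o=ctrl.get_obs();print(o['ft_torque'])"
```

```text
t 16.35 p [0.5434 0.2316 0.1312] th 81.38 tilt 0.0907 F [0.72 2.07 4.29] ff 107.95577645301819 op 0.085
tool shift units [ 0.006 -0.066  0.549] turn units -0.002 j7 1.093
[ 0.5373919  -0.05745985 -0.08056636]
```

Request:
drive_tool([
  [[0, 0.015, 0.07], 0.35],
  [[0, 0, 0.07], -0.7],
  [[0, 0, 0.07], 0.7],
  [[0, 0, 0.07], -0.7],
  [[0, 0, 0.07], 0.7],
  [[0, 0, 0.07], -0.7],
  [[0, 0, 0], 0.35],
  [[0, 0, 0], 0],
])

```text
time: 17.35
position: [0.5429, 0.2314, 0.1199]
orientation: [0.076, 0.997, -0.0, -0.0]
contact_force: [-0.2, 0.1, -0.7]
opening: 0.082
finger_force: 107.3
```

```bash
python3 -c "
from h import *
st(LOCK,.1175,LA+90);o=ctrl.get_obs();print(o['ft_torque'])"
```

```text
t 17.35 p [0.5429 0.2314 0.1199] th 81.32 tilt 0.0245 F [-0.25  0.06 -0.66] ff 107.310311794281 op 0.082
tool shift units [-0.013 -0.055  0.097] turn units -0.008 j7 1.095
[-0.01179799  0.04653827  0.02026596]
```

Request:
drive_tool([
  [[0, 0, 0.06], 0],
  [[0, 0, 0.06], 0],
  [[0, 0, 0], 0],
])

```text
time: 17.73
position: [0.543, 0.2316, 0.1175]
orientation: [0.075, 0.997, 0.0, 0.0]
contact_force: [-2.9, -1.3, 9.5]
opening: 0.087
finger_force: 109.0
```

```bash
python3 -c "
from h import *
st(LOCK,.1175,LA+90);o=ctrl.get_obs();print(o['ft_torque'])
s=snap('scene','scene4')
crop(s,'c6',285,355,125,200,7)"
```

```text
t 17.73 p [0.543  0.2316 0.1175] th 81.36 tilt 0.0105 F [-2.9  -1.27  9.48] ff 109.01533484458923 op 0.087
tool shift units [-0.01  -0.064 -0.002] turn units -0.004 j7 1.097
[-0.30030928  0.77603544 -0.03787556]
```

View pics/c6.png

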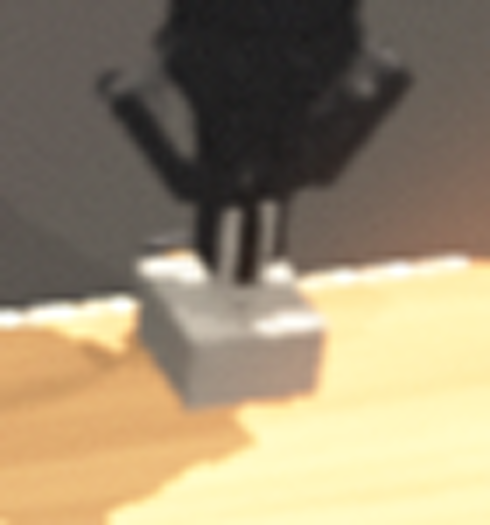

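The collar is on the face: contact at z = 0.1175 as predicted, with 9.5 N of push. Turning now.

Request:
drive_tool([
  [[0, 0, 0], 0.6],
  [[0, 0, 0], 0.6],
  [[0, 0, 0], 0.6],
  [[0, 0, 0], 0.6],
  [[0, 0, 0], 0.6],
  [[0, 0, 0], 0],
])

```text
time: 18.52
position: [0.5433, 0.2318, 0.1175]
orientation: [0.332, 0.943, 0.0, 0.0]
contact_force: [-1.1, -1.0, 6.2]
opening: 0.088
finger_force: 108.5
```

```bash
python3 -c "
from h import *
st(LOCK,.1175,LA);o=ctrl.get_obs();print(o['ft_torque'])"
```

```text
t 18.52 p [0.5433 0.2318 0.1175] th 51.27 tilt 0.0495 F [-1.08 -1.03  6.16] ff 108.50165247917175 op 0.088
tool shift units [-0.036 -0.062  0.   ] turn units 5.987 j7 0.639
[-0.10811926  0.28967728  0.04173592]
```

Request:
drive_tool([
  [[0, 0, 0], 0.6],
  [[0, 0, 0], 0.6],
  [[0, 0, 0], 0.6],
  [[0, 0, 0], 0.6],
  [[0, 0, 0], 0.6],
  [[0, 0, 0], 0],
])

```text
time: 19.27
position: [0.5432, 0.2318, 0.1175]
orientation: [0.564, 0.825, 0.0, 0.0]
contact_force: [-2.1, -0.9, 8.0]
opening: 0.088
finger_force: 108.6
```

Request:
drive_tool([
  [[0, 0, 0.02], 0.6],
  [[0, 0, 0], 0.6],
  [[0, 0, 0], 0.6],
  [[0, 0, 0], 0.6],
  [[0, 0, 0], 0.6],
  [[0, 0, 0], 0.4],
  [[0, 0, 0], 0],
])

```text
time: 20.15
position: [0.5433, 0.2319, 0.1174]
orientation: [0.781, 0.625, 0.0, 0.0]
contact_force: [-4.6, -1.2, 15.7]
opening: 0.089
finger_force: 110.0
```

```bash
python3 -c "
from h import *
st(LOCK,.1175,LA-6);o=ctrl.get_obs();print(o['ft_torque'])"
```

```text
t 20.15 p [0.5433 0.2319 0.1174] th -12.68 tilt 0.0571 F [-4.59 -1.22 15.71] ff 109.97194647789001 op 0.089
tool shift units [-0.076  0.004 -0.004] turn units 0.192 j7 -0.321
[-0.15479569  1.08612607  0.13208279]
```

Request:
drive_tool([
  [[0, 0, 0], 0.15],
  [[0, 0, 0], 0.15],
  [[0, 0, 0], 0],
  [[0, 0, 0], 0],
])

```text
time: 20.65
position: [0.5433, 0.2318, 0.1174]
orientation: [0.797, 0.604, 0.001, -0.0]
contact_force: [-3.8, -0.6, 16.1]
opening: 0.091
finger_force: 110.0
```

```bash
python3 -c "
from h import *
st(LOCK,.1175,LA-6);o=ctrl.get_obs();print(o['ft_torque'])"
```

```text
t 20.65 p [0.5433 0.2318 0.1174] th -15.63 tilt 0.0662 F [-3.83 -0.59 16.11] ff 109.95031714439392 op 0.091
tool shift units [-0.075  0.007 -0.003] turn units -0.103 j7 -0.364
[-0.09854254  0.92636867  0.10669331]
```

```bash
python3 -c "
from cell import ctrl
print(ctrl.hand_in())"
```

```text
the job is handed in; nothing more can be done
None
```

I put the square-headed key into the lock, turned it about 97° clockwise and handed the job in at 20.7 s, still gripping the key and holding it turned. The lock angle can't be read directly, but the roughly 0.11 N m felt at the wrist fits the lock's spring at a quarter turn; no verdict came back.

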